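# Re-rack the painting set in reverse order

### The arm

A 6-joint arm with a two-finger parallel gripper is mounted at the origin on a cart in front of the work surface, level with it; the furniture and walls round the work are solid. World frame = base frame: x ahead of the robot, y to its left, z up, the work surface at z = 0. Lengths are in m, angles in rad, forces in N, time in s.
With the tool pointing down it reaches from about 0.25 to 0.775 m from the base axis. Payload 4 kg.
Tool frame: the origin (TCP) lies midway between the tips of the shut fingers; the grasp point (between the pads) lies 19 mm behind it; z points along the fingers, y is the direction in which the jaws open and shut (so a half turn about z gives the same grasp; the last joint's range is limited). The gripper opens to 85 mm and grips with 20 to 120 N. Pads are 22 mm wide; open, the fingers measure 114 mm over their backs; the gripper's body (76 mm by 85 mm) begins 54 mm behind the grasp point. The pads swing forward as they close: fully open they stand 13 mm farther back than shut.
Start: joints at [-1.43, 0.087, 1.371, -0, 1.684, -0.103], TCP at [0.133, -0.534, 0.231] pointing down, gripper open.
Joint ranges: [-3.1, 3.1], [-0.76, 2.03], [0.27, 2.55], [-1.08, 4.22], [0.17, 2.65], [-2.57, 2.57]. Speed limits (rad/s): [2.79, 2.79, 3.14, 3.14, 3.14, 3.14].

### API

Orientations are given as a unit quaternion [x, y, z, w].
In Python, from workcell import * gives the robot as it stands.
- The arm moves only by the shell command python3 -m jog 'ROWS'. ROWS is JSON, a list of rows, each an object of numbers: "gripper": the closure, from -1 (fully open) to 1 (shut); "x", "y", "z": the shift along the tool's x, y, z as a fraction of full scale; "ax", "ay", "az": the turn, a rotation vector about the tool's x, y, z as a fraction of full scale. In form: [{"gripper": .., "x": .., "y": .., "z": .., "ax": .., "ay": .., "az": ..}, ...]. A call has 1 to 8 rows; each row is the pose to reach, as a shift and turn from the pose measured when the call began, along the tool's axes at that moment; what a row does not reach only later rows make up. Full scale, the value 1, is 0.6 m for a shift and 0.5 rad for a turn. A row lasts 1/12 s, in which the tool goes at most 41.7 mm and 7.16 degrees, less where a joint would pass 70% of its speed; a pose out of reach is approached as far as the arm can. A call with a number of a shift or a turn outside -1 to 1 is refused whole. A call with a gripper value outside its range is refused whole. The fingers move at their own pace and stop on an object; the grip force is fixed at half the most. Time passes only in rows, so rows that repeat a pose let the fingers close. It gives the time, the measured TCP pose, the force and the opening at its end, in the units of the state.
- state(): the state, without advancing time (a new reading comes with each control period).
- capture(name): name is "scene" or "top" or "wrist"; returns a dict with "img" (480x640x3 uint8, blue, green, red), "depth" (480x640 float32, m along the optical axis (not along the pixel's ray), 0 where there is no reading), "fx", "fy", "cx", "cy" (pixels), "D" ([k1, k2, p1, p2, k3] as OpenCV has them; the pictures are not rectified), "xyz" and "attitude" of the camera in the world; the wrist camera has in their place "T_tool_cam" (4x4, takes a point from camera to tool coordinates, whose origin is the TCP and whose axes are the flange's). Camera axes: x right, y up, looking along -z (the intrinsics and any distortion apply to the point x, -y, -z); pixel columns grow to the right and rows downward; lengths in m; the calibration is good to about 2 mm. A picture is of the moment at which its call begins: read the wrist's pose just before it.
- finish_job(): hands the job in, once; it reports no verdict.
The state is a dict: "clock": time; "q": joint angles; "joint_velocities": joint speeds; "joint_efforts": joint torques, N m; "ee_pos": TCP position; "eef_rot": TCP orientation; "ft_force": force on the tool from outside, world axes, zero at the start; "ft_torque": the same for the moment, N m; "opening": finger opening in m.
Only numpy, scipy, OpenCV 4.12 (cv2) and the standard library are available. Lean on these libraries where they do the work, as an engineer would, in place of code of your own. Each camera call takes 0.05 s, during which the arm holds its last target. There are 200 camera calls.

### The job

Move the four things that make a row in the old plywood rack into the grey carrying rack with the end handles, in reverse order: what was farthest left in the old rack goes farthest right in the new one, and so on, so that the row is in order for somebody working from the other side of the bench. Set each one down gently, in the middle of its own bay, bottle, tin and gourd upright and the eraser flat, without tipping or dropping any of them.

Things in the scene. Friction and masses are not known exactly. Their poses are not given: they have to be found in the camera images.
- old_rack: old rack, fixed: plain plywood board 90 x 330 x 15 mm, five low slats (10 high) part it into four bays in a row, each with a cork pad, pad tops at z = 18. Origin: centre of underside; x across it, away from the robot, y along the row to the robot's left (yaw up to 0.1 rad), z up. Bay centres: x = 0, y = +120, +40, -40, -120. Lies before or beyond the new rack.
- new_rack: new rack, fixed: grey steel base 90 x 330 x 15 mm, end plates 38 high with bar handles, three dividers 10 high, four empty bays, each with a black rubber disc (diameter 72, top at z = 18). Origin: centre of underside; x across it, away from the robot, y along the row to the robot's left (yaw up to 0.1 rad), z up. Bay centres: x = 0, y = +120, +40, -40, -120.
- bottle: small white paint bottle with a black cap, upright, round, diameter 37 up to 82 high, cap diameter 26, 105 high in all, about 75 g. Origin: centre of its underside, z up.
- eraser: pink rubber eraser lying flat, a rounded block 20 (its x) by 44 (its y) by 12 high, about 15 g; it lies along the row, its yaw within 0.25 rad of the old rack's. Origin: centre of its underside, z up.
- tin: used tin can with a printed label, upright, round, diameter 58, 72 high, about 180 g. Origin: centre of its underside, z up.
- gourd: small dried brown gourd, pear-shaped, upright, round belly of diameter 52, widest about 26 above its underside, narrow neck, 75 high, about 30 g; it stands by itself. Origin: centre of its underside, z up.
- pad_bottle: round cork pad, diameter 72, thickness 3, fixed in the bay of the old rack in which the small paint bottle stands or lies at the start (the pads look alike; it stays there and so tells where the small paint bottle came from). Origin: centre of its underside, 15 above the worktop.
- pad_eraser: round cork pad, diameter 72, thickness 3, fixed in the bay of the old rack in which the eraser stands or lies at the start (the pads look alike; it stays there and so tells where the eraser came from). Origin: centre of its underside, 15 above the worktop.
- pad_tin: round cork pad, diameter 72, thickness 3, fixed in the bay of the old rack in which the tin can stands or lies at the start (the pads look alike; it stays there and so tells where the tin can came from). Origin: centre of its underside, 15 above the worktop.
- pad_gourd: round cork pad, diameter 72, thickness 3, fixed in the bay of the old rack in which the gourd stands or lies at the start (the pads look alike; it stays there and so tells where the gourd came from). Origin: centre of its underside, 15 above the worktop.
There are look-alikes about, which are no part of the job. Leave any pink look-alike of the gourd alone.

How it is judged:
At the end, for the whole second after the job is handed in: Each thing stands at rest in the bay of the new rack that mirrors its bay in the old one (1st from the left to 4th, 2nd to 3rd, 3rd to 2nd, 4th to 1st), within 14 mm of the bay centre along and across the rack, within 4 mm of the disc top in height, tilted less than 0.1 rad (((y of pad_bottle in the frame of old_rack between 0.1 and 0.14 m and y of bottle in the frame of new_rack between -0.134 and -0.106 m) or (y of pad_bottle in the frame of old_rack between 0.02 and 0.06 m and y of bottle in the frame of new_rack between -0.054 and -0.026 m) or (y of pad_bottle in the frame of old_rack between -0.06 and -0.02 m and y of bottle in the frame of new_rack between 0.026 and 0.054 m) or (y of pad_bottle in the frame of old_rack between -0.14 and -0.1 m and y of bottle in the frame of new_rack between 0.106 and 0.134 m)) and x of bottle in the frame of new_rack between -0.014 and 0.014 m and z of bottle in the frame of new_rack between 0.014 and 0.022 m and angle between each of bottle, eraser, tin, gourd's own z axis and vertical below 0.1 rad and linear speed of each of bottle, eraser, tin, gourd below 0.02 m/s and ((y of pad_eraser in the frame of old_rack between 0.1 and 0.14 m and y of eraser in the frame of new_rack between -0.134 and -0.106 m) or (y of pad_eraser in the frame of old_rack between 0.02 and 0.06 m and y of eraser in the frame of new_rack between -0.054 and -0.026 m) or (y of pad_eraser in the frame of old_rack between -0.06 and -0.02 m and y of eraser in the frame of new_rack between 0.026 and 0.054 m) or (y of pad_eraser in the frame of old_rack between -0.14 and -0.1 m and y of eraser in the frame of new_rack between 0.106 and 0.134 m)) and x of eraser in the frame of new_rack between -0.014 and 0.014 m and z of eraser in the frame of new_rack between 0.014 and 0.022 m and ((y of pad_tin in the frame of old_rack between 0.1 and 0.14 m and y of tin in the frame of new_rack between -0.134 and -0.106 m) or (y of pad_tin in the frame of old_rack between 0.02 and 0.06 m and y of tin in the frame of new_rack between -0.054 and -0.026 m) or (y of pad_tin in the frame of old_rack between -0.06 and -0.02 m and y of tin in the frame of new_rack between 0.026 and 0.054 m) or (y of pad_tin in the frame of old_rack between -0.14 and -0.1 m and y of tin in the frame of new_rack between 0.106 and 0.134 m)) and x of tin in the frame of new_rack between -0.014 and 0.014 m and z of tin in the frame of new_rack between 0.014 and 0.022 m and ((y of pad_gourd in the frame of old_rack between 0.1 and 0.14 m and y of gourd in the frame of new_rack between -0.134 and -0.106 m) or (y of pad_gourd in the frame of old_rack between 0.02 and 0.06 m and y of gourd in the frame of new_rack between -0.054 and -0.026 m) or (y of pad_gourd in the frame of old_rack between -0.06 and -0.02 m and y of gourd in the frame of new_rack between 0.026 and 0.054 m) or (y of pad_gourd in the frame of old_rack between -0.14 and -0.1 m and y of gourd in the frame of new_rack between 0.106 and 0.134 m)) and x of gourd in the frame of new_rack between -0.014 and 0.014 m and z of gourd in the frame of new_rack between 0.014 and 0.022 m); the robot touches nothing.
It fails at once if one of the four things is tipped over (angle between any of bottle, eraser, tin, gourd's own z axis and vertical above 0.7 rad).
It fails at once if one of the four things is dropped (falls freely by more than about 2 cm) ((contact force between anything else and bottle below 0.01 N and linear speed of bottle above 0.65 m/s) or (contact force between anything else and eraser below 0.01 N and linear speed of eraser above 0.65 m/s) or (contact force between anything else and tin below 0.01 N and linear speed of tin above 0.65 m/s) or (contact force between anything else and gourd below 0.01 N and linear speed of gourd above 0.65 m/s)).
It also fails if it takes over 102 s, if anything falls off the work surface, if the arm or the gripper's body presses on something with over 40 N, if the wrist force passes 120 N, or if a joint passes its speed limit or range.

## Working session

There is one attempt and no reset: what is moved stays moved. The work goes in short steps, Python scripts to look and compute and a shell command to move; the robot and the scene stay as the last step left them, time stands still between calls to the robot, and variables do not carry over. Pictures are saved under pics/ and viewed, about 12 in all and at most 16, crops included, and the job is handed in when it is done.

```bash
mkdir -p pics; ls
cat > h.py <<'E'
from workcell import *
import numpy as np, cv2
from scipy.spatial.transform import Rotation as R
def cloud(c, Twc=None):
    """world xyz per pixel (480x640x3)"""
    v,u=np.mgrid[0:480,0:640]
    K=np.array([[c['fx'],0,c['cx']],[0,c['fy'],c['cy']],[0,0,1.]])
    p=cv2.undistortPoints(np.stack([u,v],-1).reshape(-1,1,2).astype(float),K,np.array(c['D'],float)).reshape(480,640,2)
    d=c['depth'].astype(float)
    P=np.stack([p[...,0]*d,-p[...,1]*d,-d],-1)
    if Twc is None:
        a=np.array(c['attitude'],float)
        Rm=R.from_quat(a).as_matrix() if a.size==4 else a.reshape(3,3)
        t=np.array(c['xyz'])
    else: Rm,t=Twc[:3,:3],Twc[:3,3]
    W=P@Rm.T+t
    W[d==0]=np.nan
    return W
def wristT(s,c):
    T=np.eye(4);T[:3,:3]=R.from_quat(s['eef_rot']).as_matrix();T[:3,3]=s['ee_pos']
    return T@np.array(c['T_tool_cam'])
E
python3 - <<'E'
from h import *
s=state();print(s)
for n in('scene','top'):
    c=capture(n);cv2.imwrite(f'pics/{n}0.png',c['img']);print(n,c['xyz'],c['attitude'],c['fx'],c['D'])
    np.savez(f'/tmp/{n}0.npz',W=cloud(c),img=c['img'])
E
```

```text
pics
{'clock': 0.0, 'q': array([-1.43011294e+00,  8.79660093e-02,  1.37229066e+00, -2.94396216e-05,
        1.68358301e+00, -1.03131090e-01]), 'joint_velocities': array([-0.00127152,  0.00061009, -0.00016394, -0.00066662, -0.00116748,
       -0.00194846]), 'joint_efforts': array([-4.71919047e-04, -3.51870954e+01, -3.13274145e+01, -3.00176443e-04,
        1.07924477e-02, -1.27069930e-05]), 'ee_pos': array([ 0.13267193, -0.53323921,  0.23011463]), 'eef_rot': array([ 9.92578083e-01,  1.21603807e-01, -3.57195786e-05, -1.12304087e-03]), 'ft_force': array([-0.33253787,  0.76091244,  0.54988455]), 'ft_torque': array([-0.01697172,  0.03255032, -0.01067252]), 'opening': 0.08527017109162555}
scene [-0.35977607 -0.34310683  0.50018295] [ 0.46943923 -0.26565333 -0.42859652  0.72481732] 524.1459929683751 [-0.10211112  0.          0.          0.          0.        ]
top [0.37161549 0.18147418 0.88872681] [-0.04638195  0.0641422   0.70828875 -0.70147098] 455.711704166082 [-0.0683666  0.         0.         0.         0.       ]
```

View pics/scene0.png

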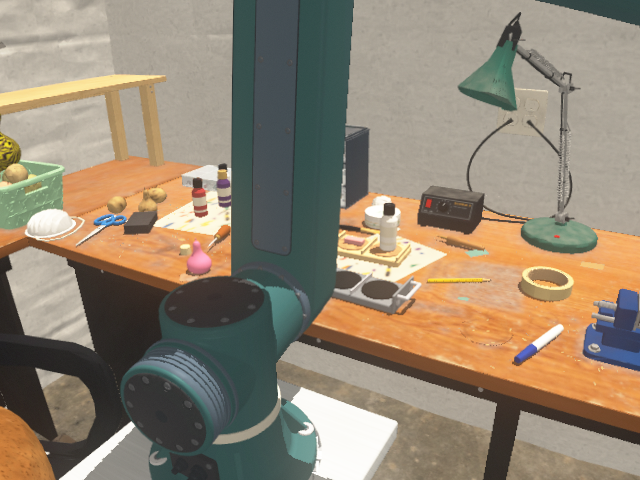

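View pics/top0.png

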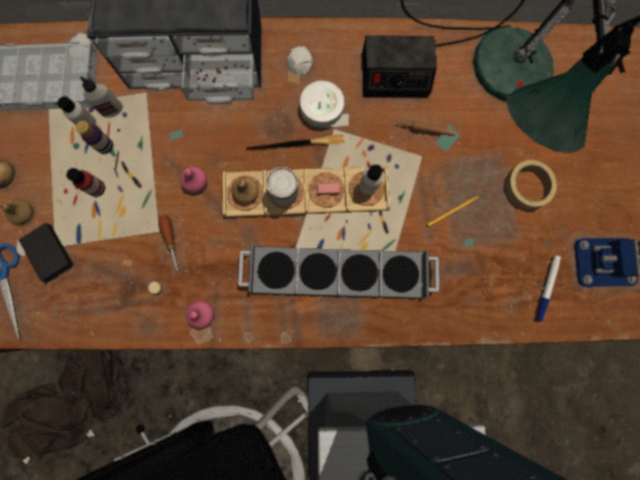

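The top view shows the old rack at (303,192), farther away. From left to right it holds the gourd (245,190), tin (283,185), eraser (328,188) and bottle (371,180). The new rack is at (340,272) and empty. The look-alikes are pink gourds at (193,180) and (200,315), brown round things at far left (17,210), and other bottles at (70-100,90-180). None of them is in the row, so the ones in the rack are meant.

```bash
cat > m.py <<'E'
from h import *
d=np.load('/tmp/top0.npz');W=d['W'];img=d['img']
hsv=cv2.cvtColor(img,cv2.COLOR_BGR2HSV)
def rep(n,u0,u1,v0,v1,f):
    m=np.zeros((480,640),bool);m[v0:v1,u0:u1]=True
    m&=f(W,img.astype(int),hsv)
    p=W[m];p=p[~np.isnan(p[:,0])]
    if len(p)<5: print(n,'few',len(p));return None
    (cx,cy),r=cv2.minEnclosingCircle(p[:,:2].astype(np.float32))
    print(n,len(p),'med',np.median(p,0).round(4),'mid',((p.min(0)+p.max(0))/2).round(4),'ext',np.ptp(p,axis=0).round(4),'circ',round(cx,4),round(cy,4),round(r,4))
    return p
D=[]
for i,u in enumerate((277,318,360,402)):
    p=rep(f'disc{i}',u-21,u+21,250,294,lambda W,I,h:(I.max(-1)<60)&(abs(W[...,2]-.018)<.008));D.append(p)
rep('gourd',225,264,170,210,lambda W,I,h:W[...,2]>.035)
rep('gourdtop',225,264,170,210,lambda W,I,h:W[...,2]>.08)
rep('tin',262,303,160,212,lambda W,I,h:W[...,2]>.082)
e=rep('eraser',308,348,175,203,lambda W,I,h:(W[...,2]>.024)&(h[...,1]>60)&((h[...,0]>165)|(h[...,0]<6)))
if e is not None: print(cv2.minAreaRect(e[:,:2].astype(np.float32)*1000))
rep('bottletop',350,390,155,212,lambda W,I,h:W[...,2]>.108)
rep('bottle',350,390,155,212,lambda W,I,h:(W[...,2]>.04))
o=rep('oldrack',215,395,160,220,lambda W,I,h:(W[...,2]>.008)&(W[...,2]<.03)&(h[...,1]>40))
if o is not None: print(cv2.minAreaRect(o[:,:2].astype(np.float32)*1000))
n=rep('newrack',230,445,235,305,lambda W,I,h:(W[...,2]>.009)&(W[...,2]<.03))
print(cv2.minAreaRect(n[:,:2].astype(np.float32)*1000))
cv2.imwrite('pics/crop1.png',cv2.resize(img[150:310,210:450],None,fx=3.3,fy=3.3,interpolation=cv2.INTER_CUBIC))
E
python3 m.py
```

```text
disc0 1046 med [0.4506 0.2382 0.0187] mid [0.4463 0.2382 0.0179] ext [0.078  0.0689 0.0109] circ 0.445 0.2449 0.043
disc1 1046 med [0.4478 0.1583 0.0187] mid [0.4482 0.1578 0.0181] ext [0.0695 0.0692 0.0124] circ 0.4478 0.1581 0.0357
disc2 1044 med [0.4448 0.0787 0.0187] mid [0.4445 0.0772 0.0185] ext [0.0678 0.0699 0.0098] circ 0.4444 0.0778 0.0359
disc3 1054 med [ 0.4409 -0.0017  0.0185] mid [ 0.4396 -0.0062  0.0173] ext [0.072  0.0792 0.0109] circ 0.4413 -0.0135 0.0472
gourd 558 med [0.5991 0.2945 0.0501] mid [0.6047 0.2972 0.0653] ext [0.0506 0.0504 0.0599] circ 0.6051 0.2977 0.0264
gourdtop 48 med [0.6036 0.2978 0.0844] mid [0.6048 0.2976 0.0877] ext [0.0155 0.0129 0.015 ] circ 0.6048 0.2981 0.0079
tin 765 med [0.6039 0.2232 0.088 ] mid [0.6037 0.2232 0.0879] ext [0.057  0.0545 0.0109] circ 0.6036 0.2236 0.029
eraser 194 med [0.6077 0.1369 0.0306] mid [0.6078 0.1368 0.0293] ext [0.0192 0.0392 0.0101] circ 0.6081 0.1368 0.0213
((607.91162109375, 136.8089599609375), (18.30712127685547, 39.95103073120117), 2.7420191764831543)
bottletop 174 med [0.6133 0.0586 0.1222] mid [0.6146 0.0588 0.1172] ext [0.0237 0.0222 0.0183] circ 0.6148 0.0575 0.0126
bottle 484 med [0.6069 0.0617 0.0936] mid [0.6143 0.0572 0.0835] ext [0.0351 0.0375 0.0858] circ 0.6149 0.0573 0.019
oldrack 5273 med [0.5957 0.1621 0.0175] mid [0.6074 0.1801 0.019 ] ext [0.1006 0.3329 0.022 ] circ 0.6072 0.1801 0.1701
((608.1438598632812, 180.2342987060547), (91.65342712402344, 331.07757568359375), 1.9109375476837158)
newrack 8034 med [0.4454 0.119  0.0175] mid [0.4459 0.1183 0.0198] ext [0.1004 0.3663 0.0203] circ 0.4513 0.1181 0.1843
((446.4165344238281, 117.940673828125), (366.63751220703125, 90.4064712524414), 87.65530395507812)
```

View pics/crop1.png

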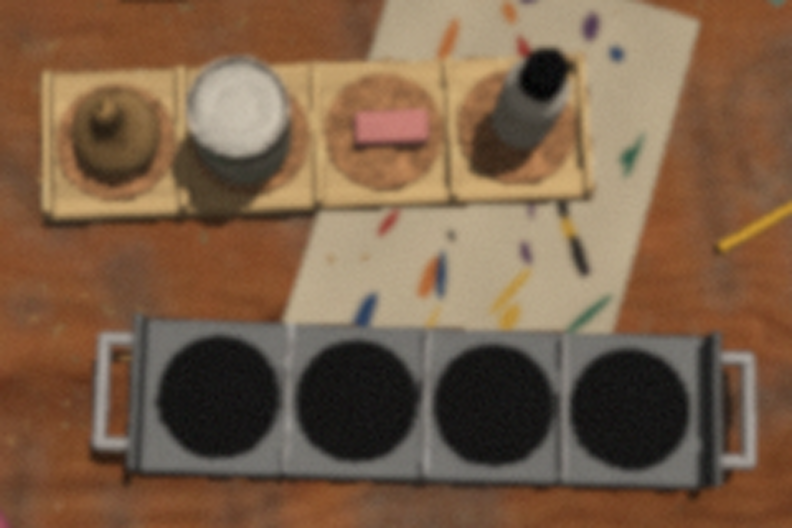

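Row confirmed from left: gourd, tin, eraser, bottle. The heights and sizes fit: gourd top 0.093, tin 58 mm wide, bottle top about 0.122, disc tops at 0.0187. I'll grasp with the jaws along world x and the tool x along world +y.

```bash
cat > go.py <<'E'
import sys
from h import *
# usage: go.py x y z  -> shift/turn fractions to reach that TCP pose, tool x=+Y, y=+X, z=down
s=state();Rm=R.from_quat(s['eef_rot'])
t=np.array([float(a) for a in sys.argv[1:4]])
G=R.from_matrix(np.array([[0,1,0],[1,0,0],[0,0,-1.]]))
print('pos',s['ee_pos'].round(4),'t',round(s['clock'],2),'open',round(s['opening'],4),'F',s['ft_force'].round(1))
print('xyz',(Rm.inv().apply(t-s['ee_pos'])/.6).round(4),'a',((Rm.inv()*G).as_rotvec()/.5).round(3),'rows',round(np.linalg.norm(t-s['ee_pos'])/.0417,1))
E
python3 go.py .605 .298 .2
```

```text
pos [ 0.1327 -0.5333  0.2302] t 0.1 open 0.0853 F [ 0.1 -0.3 -0.3]
xyz [ 1.0984 -1.1544  0.053 ] a [-0.003 -0.003 -2.654] rows 22.9
```

```bash
python3 -m jog '[{"gripper":-1,"x":0.4,"y":-0.42,"z":0,"az":-1},{"gripper":-1,"x":0.4,"y":-0.42,"z":0,"az":-1},{"gripper":-1,"x":0.4,"y":-0.42,"z":0,"az":-1},{"gripper":-1,"x":0.4,"y":-0.42,"z":0,"az":-1},{"gripper":-1,"x":0.4,"y":-0.42,"z":0,"az":-1},{"gripper":-1,"x":0.4,"y":-0.42,"z":0,"az":-1},{"gripper":-1,"x":0.4,"y":-0.42,"z":0,"az":-1},{"gripper":-1,"x":0.4,"y":-0.42,"z":0,"az":-1}]'; python3 go.py .605 .298 .2
```

```text
pos [ 0.1327 -0.5333  0.2302] t 0.1 open 0.0853 F [ 0.1 -0.3 -0.3]
xyz [ 1.0984 -1.1544  0.053 ] a [-0.003 -0.003 -2.654] rows 22.9invalid input at $[0]: expected keys gripper, x, y, z, ax, ay, az
```

```bash
python3 -m jog '[{"gripper":-1,"x":0.4,"y":-0.42,"z":0,"ax":0,"ay":0,"az":-1},{"gripper":-1,"x":0.4,"y":-0.42,"z":0,"ax":0,"ay":0,"az":-1},{"gripper":-1,"x":0.4,"y":-0.42,"z":0,"ax":0,"ay":0,"az":-1},{"gripper":-1,"x":0.4,"y":-0.42,"z":0,"ax":0,"ay":0,"az":-1},{"gripper":-1,"x":0.4,"y":-0.42,"z":0,"ax":0,"ay":0,"az":-1},{"gripper":-1,"x":0.4,"y":-0.42,"z":0,"ax":0,"ay":0,"az":-1},{"gripper":-1,"x":0.4,"y":-0.42,"z":0,"ax":0,"ay":0,"az":-1},{"gripper":-1,"x":0.4,"y":-0.42,"z":0,"ax":0,"ay":0,"az":-1}]'; python3 go.py .605 .298 .2
```

```text
clock: 0.77
ee_pos: [0.2976, -0.2419, 0.2304]
eef_rot: [0.932, 0.363, 0.0, -0.001]
ft_force: [1.0, -0.4, -0.4]
opening: 0.0856
pos [ 0.2976 -0.2419  0.2304] t 0.77 open 0.0856 F [ 1.  -0.4 -0.4]
xyz [ 0.9859 -0.316   0.0526] a [-0.002 -0.004 -1.656] rows 14.9
```

```bash
python3 -m jog '[{"gripper":-1,"x":0.55,"y":-0.17,"z":0,"ax":0,"ay":0,"az":-1},{"gripper":-1,"x":0.55,"y":-0.17,"z":0,"ax":0,"ay":0,"az":-1},{"gripper":-1,"x":0.55,"y":-0.17,"z":0,"ax":0,"ay":0,"az":-1},{"gripper":-1,"x":0.55,"y":-0.17,"z":0,"ax":0,"ay":0,"az":-1},{"gripper":-1,"x":0.55,"y":-0.17,"z":0,"ax":0,"ay":0,"az":-1},{"gripper":-1,"x":0.55,"y":-0.17,"z":0,"ax":0,"ay":0,"az":-1},{"gripper":-1,"x":0.55,"y":-0.17,"z":0,"ax":0,"ay":0,"az":-1},{"gripper":-1,"x":0.55,"y":-0.17,"z":0,"ax":0,"ay":0,"az":-1}]'; python3 go.py .605 .298 .2
```

```text
clock: 1.43
ee_pos: [0.4649, 0.0467, 0.2307]
eef_rot: [0.813, 0.582, 0.0, -0.001]
ft_force: [0.7, -0.5, 0.8]
opening: 0.0855
pos [0.4649 0.0467 0.2307] t 1.43 open 0.0855 F [ 0.7 -0.5  0.8]
xyz [0.4716 0.0865 0.0518] a [-0.002 -0.004 -0.654] rows 6.9
```

```bash
python3 -m jog '[{"gripper":-1,"x":0.4716,"y":0.0865,"z":0.05,"ax":-0.002,"ay":-0.004,"az":-0.654},{"gripper":-1,"x":0.4716,"y":0.0865,"z":0.05,"ax":-0.002,"ay":-0.004,"az":-0.654},{"gripper":-1,"x":0.4716,"y":0.0865,"z":0.05,"ax":-0.002,"ay":-0.004,"az":-0.654},{"gripper":-1,"x":0.4716,"y":0.0865,"z":0.05,"ax":-0.002,"ay":-0.004,"az":-0.654},{"gripper":-1,"x":0.4716,"y":0.0865,"z":0.05,"ax":-0.002,"ay":-0.004,"az":-0.654},{"gripper":-1,"x":0.4716,"y":0.0865,"z":0.05,"ax":-0.002,"ay":-0.004,"az":-0.654},{"gripper":-1,"x":0.4716,"y":0.0865,"z":0.05,"ax":-0.002,"ay":-0.004,"az":-0.654},{"gripper":-1,"x":0.4716,"y":0.0865,"z":0.05,"ax":-0.002,"ay":-0.004,"az":-0.654}]'; python3 go.py .605 .298 .2
python3 - <<'E'
from h import *
s=state();c=capture('wrist');W=cloud(c,wristT(s,c));np.savez('/tmp/w1.npz',W=W,img=c['img'])
cv2.imwrite('pics/w1.png',c['img'])
for n,z0,z1 in(('gourdbelly',.035,.06),('top',.08,.1)):
  m=(W[...,2]>z0)&(W[...,2]<z1)&(abs(W[...,0]-.605)<.04)&(abs(W[...,1]-.298)<.035)
  p=W[m];print(n,len(p),((p.min(0)+p.max(0))/2).round(4),np.ptp(p,axis=0).round(4)) if len(p) else print(n,0)
E
```

```text
clock: 2.1
ee_pos: [0.6056, 0.3041, 0.1939]
eef_rot: [0.705, 0.709, -0.003, -0.003]
ft_force: [-1.7, -0.4, -2.2]
opening: 0.0856
pos [0.6056 0.3041 0.1939] t 2.1 open 0.0856 F [-1.7 -0.4 -2.2]
xyz [-0.0101 -0.0012 -0.0101] a [-0.015 -0.     0.011] rows 0.2
gourdbelly 2611 [0.6066 0.2956 0.0475] [0.0519 0.051  0.025 ]
top 334 [0.606 0.296 0.087] [0.0135 0.0143 0.0141]
```

View pics/w1.png

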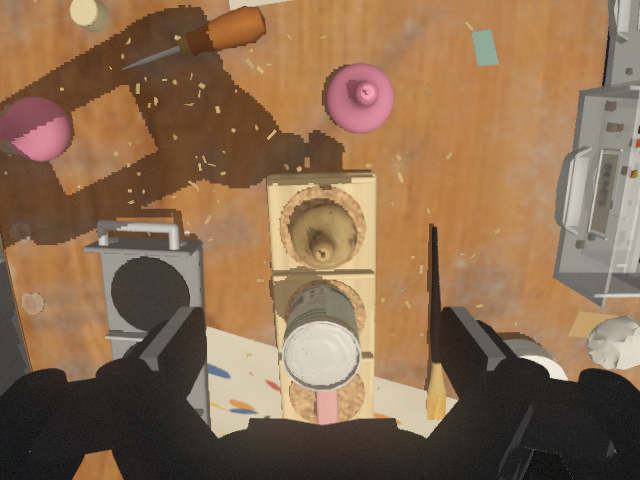

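The wrist view shows the brown gourd at (322,232) in the leftmost bay, with the tin (322,350) and eraser beside it, and pink look-alikes off the rack. Both measurements agree to 2 mm. I'm going down now.

```bash
python3 go.py .606 .2968 .025
```

```text
pos [0.6046 0.3009 0.1954] t 2.15 open 0.0854 F [ 0.2 -0.7  0.1]
xyz [-0.0061  0.0044  0.284 ] a [-0.015  0.005  0.008] rows 4.1
```

```bash
python3 -m jog '[{"gripper":-1,"x":-0.006,"y":0.003,"z":0.05,"ax":-0.015,"ay":0.005,"az":0.008},{"gripper":-1,"x":-0.006,"y":0.003,"z":0.1,"ax":-0.015,"ay":0.005,"az":0.008},{"gripper":-1,"x":-0.006,"y":0.003,"z":0.15,"ax":-0.015,"ay":0.005,"az":0.008},{"gripper":-1,"x":-0.006,"y":0.003,"z":0.2,"ax":-0.015,"ay":0.005,"az":0.008},{"gripper":-1,"x":-0.006,"y":0.003,"z":0.23,"ax":-0.015,"ay":0.005,"az":0.008},{"gripper":-1,"x":-0.006,"y":0.003,"z":0.25,"ax":-0.015,"ay":0.005,"az":0.008},{"gripper":-1,"x":-0.006,"y":0.003,"z":0.25,"ax":-0.015,"ay":0.005,"az":0.008},{"gripper":-1,"x":-0.006,"y":0.003,"z":0.25,"ax":-0.015,"ay":0.005,"az":0.008}]'; python3 go.py .606 .2968 .025
```

```text
clock: 2.82
ee_pos: [0.6053, 0.2963, 0.0459]
eef_rot: [0.707, 0.707, -0.0, 0.0]
ft_force: [0.1, 0.7, 0.2]
opening: 0.0857
pos [0.6053 0.2963 0.0459] t 2.82 open 0.0857 F [0.1 0.7 0.2]
xyz [0.0009 0.0012 0.0348] a [ 0.     0.    -0.002] rows 0.5
```

```bash
python3 -m jog '[{"gripper":-1,"x":0.001,"y":0.001,"z":0.02,"ax":0,"ay":0,"az":0},{"gripper":-1,"x":0.001,"y":0.001,"z":0.034,"ax":0,"ay":0,"az":0},{"gripper":-1,"x":0.001,"y":0.001,"z":0.034,"ax":0,"ay":0,"az":0},{"gripper":-0.7,"x":0.001,"y":0.001,"z":0.034,"ax":0,"ay":0,"az":0},{"gripper":-0.5,"x":0.001,"y":0.001,"z":0.034,"ax":0,"ay":0,"az":0},{"gripper":-0.3,"x":0.001,"y":0.001,"z":0.034,"ax":0,"ay":0,"az":0},{"gripper":-0.2,"x":0.001,"y":0.001,"z":0.034,"ax":0,"ay":0,"az":0},{"gripper":-0.2,"x":0.001,"y":0.001,"z":0.034,"ax":0,"ay":0,"az":0}]'
```

```text
clock: 3.48
ee_pos: [0.6061, 0.297, 0.026]
eef_rot: [0.707, 0.707, 0.0, 0.0]
ft_force: [0.1, 0.5, -0.1]
opening: 0.0512
```

```bash
python3 -m jog '[{"gripper":0,"x":0,"y":0,"z":0,"ax":0,"ay":0,"az":0},{"gripper":1,"x":0,"y":0,"z":0,"ax":0,"ay":0,"az":0},{"gripper":1,"x":0,"y":0,"z":0,"ax":0,"ay":0,"az":0},{"gripper":1,"x":0,"y":0,"z":0,"ax":0,"ay":0,"az":0},{"gripper":1,"x":0,"y":0,"z":0,"ax":0,"ay":0,"az":0}]';python3 go.py .606 .2968 .19
```

```text
clock: 3.9
ee_pos: [0.6066, 0.2971, 0.0267]
eef_rot: [0.707, 0.707, 0.001, 0.001]
ft_force: [0.3, -0.3, 4.5]
opening: 0.0483
pos [0.6066 0.2971 0.0267] t 3.9 open 0.0483 F [ 0.3 -0.3  4.5]
xyz [-0.0004 -0.0004 -0.2722] a [ 0.004 -0.001 -0.002] rows 3.9
```

The opening of 48 mm and the upward 4.5 N mean the pads sit above the widest point. I'll regrip 4 mm lower.

```bash
python3 -m jog '[{"gripper":-0.4,"x":0,"y":0,"z":0,"ax":0,"ay":0,"az":0},{"gripper":-0.4,"x":0,"y":0,"z":0,"ax":0,"ay":0,"az":0},{"gripper":-0.4,"x":0,"y":0,"z":0.0072,"ax":0,"ay":0,"az":0},{"gripper":-0.4,"x":0,"y":0,"z":0.0072,"ax":0,"ay":0,"az":0},{"gripper":-0.2,"x":0,"y":0,"z":0.0072,"ax":0,"ay":0,"az":0},{"gripper":1,"x":0,"y":0,"z":0.0072,"ax":0,"ay":0,"az":0},{"gripper":1,"x":0,"y":0,"z":0.0072,"ax":0,"ay":0,"az":0},{"gripper":1,"x":0,"y":0,"z":0.0072,"ax":0,"ay":0,"az":0}]';python3 go.py .606 .2968 .19
```

```text
clock: 4.57
ee_pos: [0.6065, 0.2971, 0.0222]
eef_rot: [0.707, 0.707, 0.001, 0.0]
ft_force: [1.0, -0.4, -0.7]
opening: 0.0484
pos [0.6065 0.2971 0.0222] t 4.57 open 0.0484 F [ 1.  -0.4 -0.7]
xyz [-0.0004 -0.0004 -0.2797] a [ 0.004 -0.001 -0.002] rows 4.0
```

```bash
python3 -m jog '[{"gripper":1,"x":0,"y":0,"z":-0.01,"ax":0,"ay":0,"az":0},{"gripper":1,"x":0,"y":0,"z":-0.03,"ax":0,"ay":0,"az":0},{"gripper":1,"x":0,"y":0,"z":-0.06,"ax":0,"ay":0,"az":0},{"gripper":1,"x":0,"y":0,"z":-0.1,"ax":0,"ay":0,"az":0},{"gripper":1,"x":0,"y":0,"z":-0.14,"ax":0,"ay":0,"az":0},{"gripper":1,"x":0,"y":0,"z":-0.18,"ax":0,"ay":0,"az":0},{"gripper":1,"x":0,"y":0,"z":-0.22,"ax":0,"ay":0,"az":0},{"gripper":1,"x":0,"y":0,"z":-0.24,"ax":0,"ay":0,"az":0}]';python3 go.py .4411 -.0012 .165
```

```text
clock: 5.23
ee_pos: [0.6078, 0.2977, 0.1721]
eef_rot: [0.707, 0.707, 0.004, 0.002]
ft_force: [0.2, -0.9, 0.5]
opening: 0.0483
pos [0.6078 0.2977 0.1721] t 5.23 open 0.0483 F [ 0.2 -0.9  0.5]
xyz [-0.4984 -0.2775  0.0076] a [ 0.018 -0.007 -0.001] rows 8.2
```

```bash
python3 -m jog '[{"gripper":1,"x":-0.02,"y":-0.012,"z":0,"ax":0,"ay":0,"az":0},{"gripper":1,"x":-0.06,"y":-0.034,"z":0,"ax":0,"ay":0,"az":0},{"gripper":1,"x":-0.11,"y":-0.062,"z":0,"ax":0,"ay":0,"az":0},{"gripper":1,"x":-0.16,"y":-0.09,"z":0,"ax":0,"ay":0,"az":0},{"gripper":1,"x":-0.21,"y":-0.118,"z":0,"ax":0,"ay":0,"az":0},{"gripper":1,"x":-0.26,"y":-0.146,"z":0,"ax":0,"ay":0,"az":0},{"gripper":1,"x":-0.31,"y":-0.173,"z":0,"ax":0,"ay":0,"az":0},{"gripper":1,"x":-0.36,"y":-0.2,"z":0,"ax":0,"ay":0,"az":0}]';python3 go.py .4411 -.0012 .15
```

```text
clock: 5.9
ee_pos: [0.4865, 0.0806, 0.1706]
eef_rot: [0.707, 0.707, 0.005, 0.002]
ft_force: [-0.6, -0.1, -0.1]
opening: 0.0482
pos [0.4865 0.0806 0.1706] t 5.9 open 0.0482 F [-0.6 -0.1 -0.1]
xyz [-0.1364 -0.0759  0.0331] a [ 0.019 -0.007 -0.001] rows 2.3
```

```bash
python3 -m jog '[{"gripper":1,"x":-0.04,"y":-0.022,"z":0,"ax":0,"ay":0,"az":0},{"gripper":1,"x":-0.075,"y":-0.042,"z":0,"ax":0.019,"ay":-0.007,"az":0},{"gripper":1,"x":-0.11,"y":-0.06,"z":0,"ax":0.019,"ay":-0.007,"az":0},{"gripper":1,"x":-0.13,"y":-0.073,"z":0.01,"ax":0.019,"ay":-0.007,"az":0},{"gripper":1,"x":-0.136,"y":-0.076,"z":0.03,"ax":0.019,"ay":-0.007,"az":0},{"gripper":1,"x":-0.136,"y":-0.076,"z":0.06,"ax":0.019,"ay":-0.007,"az":0},{"gripper":1,"x":-0.136,"y":-0.076,"z":0.1,"ax":0.019,"ay":-0.007,"az":0},{"gripper":1,"x":-0.136,"y":-0.076,"z":0.13,"ax":0.019,"ay":-0.007,"az":0}]';python3 go.py .4411 -.0012 .05
```

```text
clock: 6.57
ee_pos: [0.4411, -0.0003, 0.09]
eef_rot: [0.707, 0.707, -0.0, -0.0]
ft_force: [-0.7, -0.7, -1.4]
opening: 0.0486
pos [ 4.411e-01 -3.000e-04  9.000e-02] t 6.57 open 0.0486 F [-0.7 -0.7 -1.4]
xyz [-0.0016  0.0001  0.0666] a [-0.001 -0.001 -0.001] rows 1.0
```

```bash
python3 -m jog '[{"gripper":1,"x":-0.0016,"y":0,"z":0.03,"ax":0,"ay":0,"az":0},{"gripper":1,"x":-0.0016,"y":0,"z":0.06,"ax":0,"ay":0,"az":0},{"gripper":1,"x":-0.0016,"y":0,"z":0.08,"ax":0,"ay":0,"az":0},{"gripper":1,"x":-0.0016,"y":0,"z":0.095,"ax":0,"ay":0,"az":0},{"gripper":1,"x":-0.0016,"y":0,"z":0.102,"ax":0,"ay":0,"az":0},{"gripper":1,"x":-0.0016,"y":0,"z":0.106,"ax":0,"ay":0,"az":0},{"gripper":1,"x":-0.0016,"y":0,"z":0.108,"ax":0,"ay":0,"az":0},{"gripper":1,"x":-0.0016,"y":0,"z":0.108,"ax":0,"ay":0,"az":0}]';python3 go.py .4411 -.0012 .0225
python3 - <<'E'
from h import *
s=state();c=capture('wrist');cv2.imwrite('pics/w2.png',c['img'])
E
```

```text
clock: 7.23
ee_pos: [0.4416, -0.0011, 0.0257]
eef_rot: [0.707, 0.707, 0.0, -0.0]
ft_force: [-1.4, 0.1, -0.3]
opening: 0.0482
pos [ 0.4416 -0.0011  0.0257] t 7.23 open 0.0482 F [-1.4  0.1 -0.3]
xyz [-0.0001 -0.0008  0.0053] a [ 0.001 -0.001 -0.001] rows 0.1
```

View pics/w2.png

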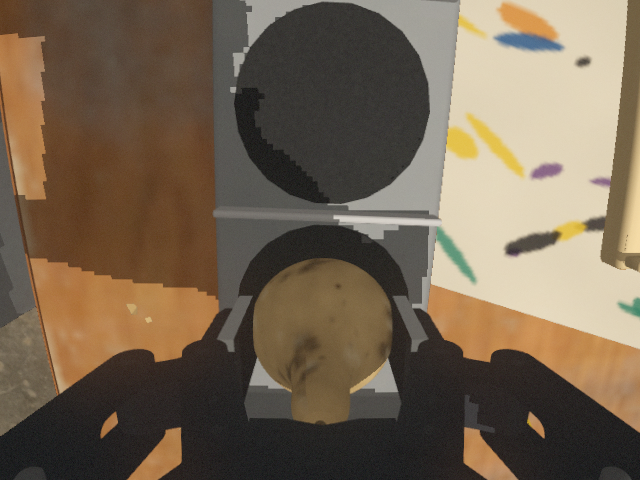

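The gourd (322,330) is held upright over the rightmost disc and sits in the middle of it. I'll lower the last 3 mm and release.

```bash
python3 -m jog '[{"gripper":1,"x":0,"y":-0.001,"z":0.003,"ax":0,"ay":0,"az":0},{"gripper":1,"x":0,"y":-0.001,"z":0.0055,"ax":0,"ay":0,"az":0},{"gripper":1,"x":0,"y":-0.001,"z":0.006,"ax":0,"ay":0,"az":0},{"gripper":1,"x":0,"y":-0.001,"z":0.006,"ax":0,"ay":0,"az":0}]';python3 go.py .4411 -.0012 .0225
```

```text
clock: 7.62
ee_pos: [0.4411, -0.0013, 0.0224]
eef_rot: [0.707, 0.707, 0.0, 0.0]
ft_force: [-1.0, 0.1, 0.1]
opening: 0.0486
pos [ 0.4411 -0.0013  0.0224] t 7.62 open 0.0486 F [-1.   0.1  0.1]
xyz [ 0.0001 -0.     -0.0002] a [ 0.002 -0.001 -0.001] rows 0.0
```

```bash
python3 -m jog '[{"gripper":-0.2,"x":0,"y":0,"z":0,"ax":0,"ay":0,"az":0},{"gripper":-0.5,"x":0,"y":0,"z":0,"ax":0,"ay":0,"az":0},{"gripper":-1,"x":0,"y":0,"z":0,"ax":0,"ay":0,"az":0},{"gripper":-1,"x":0,"y":0,"z":0,"ax":0,"ay":0,"az":0},{"gripper":-1,"x":0,"y":0,"z":-0.02,"ax":0,"ay":0,"az":0},{"gripper":-1,"x":0,"y":0,"z":-0.07,"ax":0,"ay":0,"az":0},{"gripper":-1,"x":0,"y":0,"z":-0.13,"ax":0,"ay":0,"az":0},{"gripper":-1,"x":0,"y":0,"z":-0.18,"ax":0,"ay":0,"az":0}]';python3 go.py .6037 .2234 .17
```

```text
clock: 8.28
ee_pos: [0.4409, -0.0013, 0.132]
eef_rot: [0.707, 0.707, 0.001, 0.0]
ft_force: [1.0, -0.2, 0.3]
opening: 0.0854
pos [ 0.4409 -0.0013  0.132 ] t 8.28 open 0.0854 F [ 1.  -0.2  0.3]
xyz [ 0.3746  0.2712 -0.0629] a [ 0.002 -0.001 -0.001] rows 6.7
```

```bash
python3 -m jog '[{"gripper":-1,"x":0.03,"y":0.02,"z":-0.06,"ax":0,"ay":0,"az":0},{"gripper":-1,"x":0.09,"y":0.065,"z":-0.06,"ax":0,"ay":0,"az":0},{"gripper":-1,"x":0.15,"y":0.108,"z":-0.06,"ax":0,"ay":0,"az":0},{"gripper":-1,"x":0.2,"y":0.145,"z":-0.06,"ax":0,"ay":0,"az":0},{"gripper":-1,"x":0.25,"y":0.18,"z":-0.06,"ax":0,"ay":0,"az":0},{"gripper":-1,"x":0.3,"y":0.217,"z":-0.06,"ax":0,"ay":0,"az":0},{"gripper":-1,"x":0.35,"y":0.253,"z":-0.06,"ax":0,"ay":0,"az":0},{"gripper":-1,"x":0.3746,"y":0.271,"z":-0.06,"ax":0,"ay":0,"az":0}]';python3 - <<'E'
from h import *
c=capture('top');W=cloud(c);np.savez('/tmp/t2.npz',W=W,img=c['img'])
for n,z0,z1 in(('belly',.035,.06),('top',.075,.1)):
  m=(W[...,2]>z0)&(W[...,2]<z1)&(abs(W[...,0]-.441)<.04)&(abs(W[...,1])<.04)
  p=W[m];print(n,len(p),((p.min(0)+p.max(0))/2).round(4),np.ptp(p,axis=0).round(4))
E
python3 go.py .6037 .2232 .044
```

```text
clock: 8.95
ee_pos: [0.605, 0.2271, 0.1673]
eef_rot: [0.706, 0.708, 0.001, -0.0]
ft_force: [0.0, -0.1, -0.1]
opening: 0.0856
belly 449 [4.407e-01 3.000e-04 4.750e-02] [0.0492 0.0497 0.0249]
top 60 [0.4401 0.0019 0.0849] [0.0133 0.0144 0.0187]
pos [0.6057 0.2285 0.1669] t 9.0 open 0.0853 F [ 0.2  0.5 -0.2]
xyz [-0.0095 -0.0038  0.2047] a [ 0.004 -0.006  0.007] rows 2.9
```

The gourd stands upright within 2 mm of its bay centre. Tin next.

```bash
python3 -m jog '[{"gripper":-1,"x":-0.0095,"y":-0.0038,"z":0.03,"ax":0.004,"ay":-0.006,"az":0.007},{"gripper":-1,"x":-0.0095,"y":-0.0038,"z":0.06,"ax":0.004,"ay":-0.006,"az":0.007},{"gripper":-1,"x":-0.0095,"y":-0.0038,"z":0.1,"ax":0.004,"ay":-0.006,"az":0.007},{"gripper":-1,"x":-0.0095,"y":-0.0038,"z":0.15,"ax":0.004,"ay":-0.006,"az":0.007},{"gripper":-1,"x":-0.0095,"y":-0.0038,"z":0.18,"ax":0.004,"ay":-0.006,"az":0.007},{"gripper":-1,"x":-0.0095,"y":-0.0038,"z":0.2,"ax":0.004,"ay":-0.006,"az":0.007},{"gripper":-1,"x":-0.0095,"y":-0.0038,"z":0.2045,"ax":0.004,"ay":-0.006,"az":0.007},{"gripper":-1,"x":-0.0095,"y":-0.0038,"z":0.2045,"ax":0.004,"ay":-0.006,"az":0.007}]'; python3 go.py .6037 .2232 .044
```

```text
clock: 9.67
ee_pos: [0.6033, 0.2229, 0.0433]
eef_rot: [0.707, 0.707, -0.001, -0.0]
ft_force: [-0.7, 0.3, 0.8]
opening: 0.0852
pos [0.6033 0.2229 0.0433] t 9.67 open 0.0852 F [-0.7  0.3  0.8]
xyz [ 0.0005  0.0007 -0.0011] a [-0.003  0.001 -0.   ] rows 0.0
```

```bash
python3 -m jog '[{"gripper":-0.8,"x":0,"y":0,"z":0,"ax":0,"ay":0,"az":0},{"gripper":-0.6,"x":0,"y":0,"z":0,"ax":0,"ay":0,"az":0},{"gripper":-0.4,"x":0,"y":0,"z":0,"ax":0,"ay":0,"az":0},{"gripper":-0.2,"x":0,"y":0,"z":0,"ax":0,"ay":0,"az":0},{"gripper":0.5,"x":0,"y":0,"z":0,"ax":0,"ay":0,"az":0},{"gripper":1,"x":0,"y":0,"z":0,"ax":0,"ay":0,"az":0},{"gripper":1,"x":0,"y":0,"z":0,"ax":0,"ay":0,"az":0},{"gripper":1,"x":0,"y":0,"z":0,"ax":0,"ay":0,"az":0}]'; python3 go.py .6037 .2232 .19
```

```text
clock: 10.33
ee_pos: [0.6047, 0.2232, 0.0456]
eef_rot: [0.707, 0.707, 0.001, 0.001]
ft_force: [0.1, 0.2, 6.2]
opening: 0.0562
pos [0.6047 0.2232 0.0456] t 10.33 open 0.0562 F [0.1 0.2 6.2]
xyz [ 1.000e-04 -1.100e-03 -2.407e-01] a [ 0.004 -0.001 -0.   ] rows 3.5
```

```bash
python3 -m jog '[{"gripper":1,"x":0,"y":0,"z":-0.01,"ax":0,"ay":0,"az":0},{"gripper":1,"x":0,"y":0,"z":-0.03,"ax":0,"ay":0,"az":0},{"gripper":1,"x":0,"y":0,"z":-0.06,"ax":0,"ay":0,"az":0},{"gripper":1,"x":0,"y":0,"z":-0.1,"ax":0,"ay":0,"az":0},{"gripper":1,"x":0,"y":0,"z":-0.14,"ax":0,"ay":0,"az":0},{"gripper":1,"x":0,"y":0,"z":-0.17,"ax":0,"ay":0,"az":0},{"gripper":1,"x":0,"y":0,"z":-0.2,"ax":0,"ay":0,"az":0},{"gripper":1,"x":0,"y":0,"z":-0.21,"ax":0,"ay":0,"az":0}]';python3 go.py .4445 .0786 .165
```

```text
clock: 11.0
ee_pos: [0.6055, 0.2235, 0.1758]
eef_rot: [0.707, 0.707, 0.003, 0.002]
ft_force: [1.3, 0.9, -1.1]
opening: 0.0561
pos [0.6055 0.2235 0.1758] t 11.0 open 0.0561 F [ 1.3  0.9 -1.1]
xyz [-0.2416 -0.2684  0.0154] a [ 0.015 -0.004 -0.   ] rows 5.2
```

```bash
python3 -m jog '[{"gripper":1,"x":-0.014,"y":-0.016,"z":0,"ax":0,"ay":0,"az":0},{"gripper":1,"x":-0.04,"y":-0.045,"z":0,"ax":0,"ay":0,"az":0},{"gripper":1,"x":-0.075,"y":-0.084,"z":0,"ax":0.015,"ay":-0.004,"az":0},{"gripper":1,"x":-0.115,"y":-0.128,"z":0,"ax":0.015,"ay":-0.004,"az":0},{"gripper":1,"x":-0.155,"y":-0.172,"z":0,"ax":0.015,"ay":-0.004,"az":0},{"gripper":1,"x":-0.195,"y":-0.217,"z":0.01,"ax":0.015,"ay":-0.004,"az":0},{"gripper":1,"x":-0.225,"y":-0.25,"z":0.02,"ax":0.015,"ay":-0.004,"az":0},{"gripper":1,"x":-0.2416,"y":-0.2684,"z":0.04,"ax":0.015,"ay":-0.004,"az":0}]';python3 go.py .4445 .0786 .046
```

```text
clock: 11.67
ee_pos: [0.4426, 0.0771, 0.1506]
eef_rot: [0.708, 0.707, -0.0, 0.0]
ft_force: [1.3, 0.1, -1.6]
opening: 0.0565
pos [0.4426 0.0771 0.1506] t 11.67 open 0.0565 F [ 1.3  0.1 -1.6]
xyz [0.0027 0.0031 0.1742] a [ 0.001  0.001 -0.002] rows 2.5
```

```bash
python3 -m jog '[{"gripper":1,"x":0.0027,"y":0.0031,"z":0.03,"ax":0,"ay":0,"az":0},{"gripper":1,"x":0.0027,"y":0.0031,"z":0.06,"ax":0,"ay":0,"az":0},{"gripper":1,"x":0.0027,"y":0.0031,"z":0.09,"ax":0,"ay":0,"az":0},{"gripper":1,"x":0.0027,"y":0.0031,"z":0.12,"ax":0,"ay":0,"az":0},{"gripper":1,"x":0.0027,"y":0.0031,"z":0.145,"ax":0,"ay":0,"az":0},{"gripper":1,"x":0.0027,"y":0.0031,"z":0.16,"ax":0,"ay":0,"az":0},{"gripper":1,"x":0.0027,"y":0.0031,"z":0.168,"ax":0,"ay":0,"az":0},{"gripper":1,"x":0.0027,"y":0.0031,"z":0.17,"ax":0,"ay":0,"az":0}]';python3 go.py .4445 .0786 .0455
```

```text
clock: 12.33
ee_pos: [0.4436, 0.0786, 0.0475]
eef_rot: [0.708, 0.707, -0.001, -0.0]
ft_force: [-0.8, 0.2, -2.1]
opening: 0.0562
pos [0.4436 0.0786 0.0475] t 12.33 open 0.0562 F [-0.8  0.2 -2.1]
xyz [0.     0.0015 0.0033] a [-0.004  0.002 -0.002] rows 0.1
```

Weight is still on the gripper (-2 N), so I'll lower in small steps.

```bash
python3 -m jog '[{"gripper":1,"x":0,"y":0.0015,"z":0.0017,"ax":-0.004,"ay":0.002,"az":0},{"gripper":1,"x":0,"y":0.0015,"z":0.0033,"ax":-0.004,"ay":0.002,"az":0},{"gripper":1,"x":0,"y":0.0015,"z":0.004,"ax":-0.004,"ay":0.002,"az":0},{"gripper":1,"x":0,"y":0.0015,"z":0.004,"ax":-0.004,"ay":0.002,"az":0}]';python3 go.py .4445 .0786 .0455
```

```text
clock: 12.67
ee_pos: [0.4451, 0.0786, 0.0458]
eef_rot: [0.708, 0.707, 0.001, 0.0]
ft_force: [-0.6, -1.1, -1.6]
opening: 0.0562
pos [0.4451 0.0786 0.0458] t 12.67 open 0.0562 F [-0.6 -1.1 -1.6]
xyz [-0.     -0.0009  0.0005] a [ 0.003 -0.    -0.002] rows 0.0
```

```bash
python3 -m jog '[{"gripper":1,"x":0,"y":-0.001,"z":0.001,"ax":0,"ay":0,"az":0},{"gripper":1,"x":0,"y":-0.001,"z":0.002,"ax":0,"ay":0,"az":0},{"gripper":1,"x":0,"y":-0.001,"z":0.003,"ax":0,"ay":0,"az":0},{"gripper":1,"x":0,"y":-0.001,"z":0.003,"ax":0,"ay":0,"az":0}]';python3 go.py .4445 .0786 .0455
```

```text
clock: 13.0
ee_pos: [0.4449, 0.0786, 0.0455]
eef_rot: [0.708, 0.707, 0.001, 0.001]
ft_force: [-3.1, 0.3, 5.8]
opening: 0.0561
pos [0.4449 0.0786 0.0455] t 13.0 open 0.0561 F [-3.1  0.3  5.8]
xyz [-0.0001 -0.0007  0.0001] a [ 0.005 -0.    -0.002] rows 0.0
```

In contact (+5.8 N), so I'll release. The next target is the eraser.

```bash
python3 -m jog '[{"gripper":-0.3,"x":0,"y":0,"z":0,"ax":0,"ay":0,"az":0},{"gripper":-0.6,"x":0,"y":0,"z":0,"ax":0,"ay":0,"az":0},{"gripper":-1,"x":0,"y":0,"z":0,"ax":0,"ay":0,"az":0},{"gripper":-1,"x":0,"y":0,"z":0,"ax":0,"ay":0,"az":0},{"gripper":-1,"x":0,"y":0,"z":-0.02,"ax":0,"ay":0,"az":0},{"gripper":-1,"x":0,"y":0,"z":-0.07,"ax":0,"ay":0,"az":0},{"gripper":-1,"x":0,"y":0,"z":-0.13,"ax":0,"ay":0,"az":0},{"gripper":-1,"x":0,"y":0,"z":-0.18,"ax":0,"ay":0,"az":0}]';python3 go.py .6079 .1368 .17
```

```text
clock: 13.67
ee_pos: [0.4446, 0.0786, 0.155]
eef_rot: [0.708, 0.707, 0.001, 0.001]
ft_force: [1.3, -0.1, 1.0]
opening: 0.0857
pos [0.4446 0.0786 0.155 ] t 13.67 open 0.0857 F [ 1.3 -0.1  1. ]
xyz [ 0.0973  0.2721 -0.0242] a [ 0.006 -0.001 -0.002] rows 4.2
```

```bash
python3 -m jog '[{"gripper":-1,"x":0.01,"y":0.03,"z":-0.02,"ax":0.006,"ay":0,"az":0},{"gripper":-1,"x":0.03,"y":0.09,"z":-0.02,"ax":0.006,"ay":0,"az":0},{"gripper":-1,"x":0.055,"y":0.15,"z":-0.02,"ax":0.006,"ay":0,"az":0},{"gripper":-1,"x":0.075,"y":0.21,"z":-0.02,"ax":0.006,"ay":0,"az":0},{"gripper":-1,"x":0.09,"y":0.25,"z":-0.02,"ax":0.006,"ay":0,"az":0},{"gripper":-1,"x":0.0973,"y":0.272,"z":-0.02,"ax":0.006,"ay":0,"az":0},{"gripper":-1,"x":0.0973,"y":0.272,"z":-0.02,"ax":0.006,"ay":0,"az":0}]';python3 - <<'E'
from h import *
c=capture('top');W=cloud(c)
m=(W[...,2]>.082)&(abs(W[...,0]-.4445)<.04)&(abs(W[...,1]-.078)<.04)
p=W[m];print('tin',len(p),((p.min(0)+p.max(0))/2).round(4),np.ptp(p,axis=0).round(4))
s=state();c=capture('wrist');W=cloud(c,wristT(s,c));h=cv2.cvtColor(c['img'],cv2.COLOR_BGR2HSV)
m=(W[...,2]>.024)&(W[...,2]<.036)&(abs(W[...,0]-.608)<.03)&(abs(W[...,1]-.137)<.035)&((h[...,0]>165)|(h[...,0]<6))
p=W[m];print('eraser',len(p),p.mean(0).round(4),cv2.minAreaRect(p[:,:2].astype(np.float32)*1000) if len(p)>5 else '')
E
python3 go.py .6079 .1368 .0215
```

```text
clock: 14.25
ee_pos: [0.6099, 0.1376, 0.166]
eef_rot: [0.707, 0.707, -0.0, -0.0]
ft_force: [0.3, -1.2, 0.6]
opening: 0.0856
tin 5102 [0.4445 0.0886 0.5029] [0.08   0.0588 0.081 ]
eraser 671 [0.6102 0.138  0.0299] ((610.0364379882812, 133.90928649902344), (18.60599708557129, 43.61746597290039), 2.3612189292907715)
pos [0.6075 0.1368 0.1666] t 14.35 open 0.0854 F [-0.5  0.2  0.6]
xyz [1.000e-04 1.100e-03 2.419e-01] a [-0.004  0.    -0.002] rows 3.5
```

```bash
python3 -m jog '[{"gripper":-1,"x":-0.001,"y":0.0025,"z":0.04,"ax":0,"ay":0,"az":0},{"gripper":-1,"x":-0.001,"y":0.0025,"z":0.09,"ax":0,"ay":0,"az":0},{"gripper":-0.8,"x":-0.001,"y":0.0025,"z":0.14,"ax":0,"ay":0,"az":0},{"gripper":-0.5,"x":-0.001,"y":0.0025,"z":0.18,"ax":0,"ay":0,"az":0},{"gripper":-0.2,"x":-0.001,"y":0.0025,"z":0.21,"ax":0,"ay":0,"az":0},{"gripper":0,"x":-0.001,"y":0.0025,"z":0.225,"ax":0,"ay":0,"az":0},{"gripper":0,"x":-0.001,"y":0.0025,"z":0.23,"ax":0,"ay":0,"az":0},{"gripper":0,"x":-0.001,"y":0.0025,"z":0.23,"ax":0,"ay":0,"az":0}]';python3 go.py .609 .1362 .022
python3 - <<'E'
from h import *
c=capture('wrist');cv2.imwrite('pics/w3.png',c['img'])
E
```

```text
clock: 15.02
ee_pos: [0.6081, 0.1359, 0.0287]
eef_rot: [0.708, 0.707, -0.001, -0.001]
ft_force: [0.0, 0.4, 0.3]
opening: 0.0429
pos [0.6081 0.1359 0.0287] t 15.02 open 0.0429 F [0.  0.4 0.3]
xyz [0.0005 0.0015 0.0112] a [-0.005  0.001 -0.002] rows 0.2
```

View pics/w3.png

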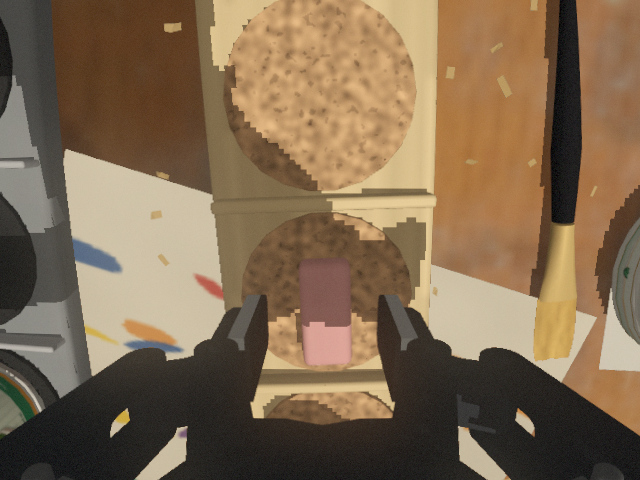

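The eraser (325,312) lies centred between the jaws. Lower and close.

```bash
python3 -m jog '[{"gripper":0,"x":0.0005,"y":0.001,"z":0.005,"ax":-0.005,"ay":0,"az":0},{"gripper":0,"x":0.0005,"y":0.001,"z":0.011,"ax":-0.005,"ay":0,"az":0},{"gripper":0,"x":0.0005,"y":0.001,"z":0.011,"ax":-0.005,"ay":0,"az":0},{"gripper":0.3,"x":0.0005,"y":0.001,"z":0.011,"ax":-0.005,"ay":0,"az":0},{"gripper":0.5,"x":0.0005,"y":0.001,"z":0.011,"ax":-0.005,"ay":0,"az":0},{"gripper":1,"x":0.0005,"y":0.001,"z":0.011,"ax":-0.005,"ay":0,"az":0},{"gripper":1,"x":0.0005,"y":0.001,"z":0.011,"ax":-0.005,"ay":0,"az":0},{"gripper":1,"x":0.0005,"y":0.001,"z":0.011,"ax":-0.005,"ay":0,"az":0}]';python3 go.py .609 .1362 .15
```

```text
clock: 15.73
ee_pos: [0.6102, 0.1364, 0.024]
eef_rot: [0.708, 0.707, 0.001, 0.001]
ft_force: [0.2, 0.6, 1.5]
opening: 0.0178
pos [0.6102 0.1364 0.024 ] t 15.73 open 0.0178 F [0.2 0.6 1.5]
xyz [-0.0003 -0.0012 -0.21  ] a [ 0.006 -0.    -0.002] rows 3.0
```

```bash
python3 -m jog '[{"gripper":1,"x":0,"y":0,"z":-0.01,"ax":0,"ay":0,"az":0},{"gripper":1,"x":0,"y":0,"z":-0.03,"ax":0,"ay":0,"az":0},{"gripper":1,"x":0,"y":0,"z":-0.06,"ax":0,"ay":0,"az":0},{"gripper":1,"x":0,"y":0,"z":-0.1,"ax":0,"ay":0,"az":0},{"gripper":1,"x":0,"y":0,"z":-0.14,"ax":0,"ay":0,"az":0},{"gripper":1,"x":0,"y":0,"z":-0.16,"ax":0,"ay":0,"az":0},{"gripper":1,"x":0,"y":0,"z":-0.17,"ax":0,"ay":0,"az":0}]';python3 go.py .4478 .1586 .12
python3 - <<'E'
from h import *
c=capture('wrist');cv2.imwrite('pics/w4.png',c['img'])
E
```

```text
clock: 16.32
ee_pos: [0.6113, 0.1367, 0.1298]
eef_rot: [0.707, 0.707, 0.004, 0.003]
ft_force: [-0.0, -0.4, -0.7]
opening: 0.0179
pos [0.6113 0.1367 0.1298] t 16.32 open 0.0179 F [-0.  -0.4 -0.7]
xyz [ 0.0363 -0.2727  0.014 ] a [ 0.018 -0.002 -0.002] rows 4.0
```

View pics/w4.png

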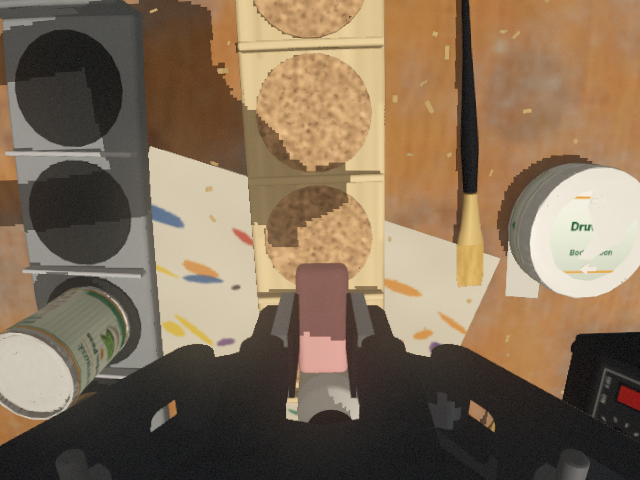

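```bash
python3 - <<'E'
from h import *
s=state();c=capture('wrist');W=cloud(c,wristT(s,c))-s['ee_pos'];h=cv2.cvtColor(c['img'],cv2.COLOR_BGR2HSV)
m=np.zeros((480,640),bool);m[255:385,292:352]=1
m&=((h[...,0]>160)|(h[...,0]<8))&(h[...,1]>50)&(W[...,2]<.02)&(W[...,2]>-.03)
p=W[m];print(len(p),np.percentile(p,[1,50,99],axis=0).round(4))
E
python3 go.py .4478 .1586 .12
```

```text
5097 [[-0.0086 -0.0232  0.0002]
 [ 0.0004 -0.0003  0.0059]
 [ 0.0094  0.019   0.0098]]
pos [0.6105 0.1365 0.1276] t 16.42 open 0.0174 F [-0.   0.6  0.1]
xyz [ 0.0365 -0.2713  0.011 ] a [ 0.012 -0.001 -0.002] rows 3.9
```

The eraser is gripped level, 2 mm off in y, so I'll aim for TCP y = 0.1605.

```bash
python3 -m jog '[{"gripper":1,"x":0.003,"y":-0.02,"z":0,"ax":0,"ay":0,"az":0},{"gripper":1,"x":0.009,"y":-0.06,"z":0,"ax":0.012,"ay":0,"az":0},{"gripper":1,"x":0.017,"y":-0.12,"z":0,"ax":0.012,"ay":0,"az":0},{"gripper":1,"x":0.025,"y":-0.18,"z":0,"ax":0.012,"ay":0,"az":0},{"gripper":1,"x":0.033,"y":-0.23,"z":0.01,"ax":0.012,"ay":0,"az":0},{"gripper":1,"x":0.04,"y":-0.26,"z":0.02,"ax":0.012,"ay":0,"az":0},{"gripper":1,"x":0.04,"y":-0.2713,"z":0.04,"ax":0.012,"ay":0,"az":0},{"gripper":1,"x":0.04,"y":-0.2713,"z":0.07,"ax":0.012,"ay":0,"az":0}]';python3 go.py .4478 .1605 .027
```

```text
clock: 17.08
ee_pos: [0.446, 0.1611, 0.0838]
eef_rot: [0.707, 0.707, 0.0, -0.0]
ft_force: [0.4, 0.3, -0.5]
opening: 0.0175
pos [0.446  0.1611 0.0838] t 17.08 open 0.0175 F [ 0.4  0.3 -0.5]
xyz [-0.001   0.0031  0.0947] a [-0.001 -0.001  0.001] rows 1.4
```

```bash
python3 -m jog '[{"gripper":1,"x":-0.001,"y":0.003,"z":0.02,"ax":0,"ay":0,"az":0},{"gripper":1,"x":-0.001,"y":0.003,"z":0.045,"ax":0,"ay":0,"az":0},{"gripper":1,"x":-0.001,"y":0.003,"z":0.07,"ax":0,"ay":0,"az":0},{"gripper":1,"x":-0.001,"y":0.003,"z":0.085,"ax":0,"ay":0,"az":0},{"gripper":1,"x":-0.001,"y":0.003,"z":0.093,"ax":0,"ay":0,"az":0},{"gripper":1,"x":-0.001,"y":0.003,"z":0.096,"ax":0,"ay":0,"az":0},{"gripper":1,"x":-0.001,"y":0.003,"z":0.098,"ax":0,"ay":0,"az":0},{"gripper":1,"x":-0.001,"y":0.003,"z":0.098,"ax":0,"ay":0,"az":0}]';python3 go.py .4478 .1605 .024
```

```text
clock: 17.75
ee_pos: [0.4481, 0.1606, 0.0253]
eef_rot: [0.707, 0.707, 0.0, -0.0]
ft_force: [-0.3, 0.0, 1.0]
opening: 0.0176
pos [0.4481 0.1606 0.0253] t 17.75 open 0.0176 F [-0.3  0.   1. ]
xyz [-0.0001 -0.0005  0.0021] a [ 0.    -0.002  0.   ] rows 0.0
```

Lower the last 1.3 mm, open, retreat.

```bash
python3 -m jog '[{"gripper":1,"x":0,"y":0,"z":0.001,"ax":0,"ay":0,"az":0},{"gripper":1,"x":0,"y":0,"z":0.0022,"ax":0,"ay":0,"az":0},{"gripper":1,"x":0,"y":0,"z":0.0022,"ax":0,"ay":0,"az":0},{"gripper":0.4,"x":0,"y":0,"z":0.0022,"ax":0,"ay":0,"az":0},{"gripper":0.2,"x":0,"y":0,"z":0.0022,"ax":0,"ay":0,"az":0},{"gripper":0,"x":0,"y":0,"z":0.0022,"ax":0,"ay":0,"az":0},{"gripper":-0.3,"x":0,"y":0,"z":0,"ax":0,"ay":0,"az":0},{"gripper":-0.5,"x":0,"y":0,"z":-0.04,"ax":0,"ay":0,"az":0}]'; python3 -m jog '[{"gripper":-1,"x":0,"y":0,"z":-0.06,"ax":0,"ay":0,"az":0},{"gripper":-1,"x":0,"y":0,"z":-0.12,"ax":0,"ay":0,"az":0},{"gripper":-1,"x":0,"y":0,"z":-0.18,"ax":0,"ay":0,"az":0},{"gripper":-1,"x":0,"y":0,"z":-0.24,"ax":0,"ay":0,"az":0},{"gripper":-1,"x":0,"y":0,"z":-0.24,"ax":0,"ay":0,"az":0}]';python3 go.py .6148 .0573 .19
```

```text
clock: 18.42
ee_pos: [0.4443, 0.1596, 0.0451]
eef_rot: [0.707, 0.707, -0.004, -0.003]
ft_force: [0.2, 0.1, 0.4]
opening: 0.0634
clock: 18.83
ee_pos: [0.4499, 0.1608, 0.1983]
eef_rot: [0.707, 0.707, 0.003, 0.001]
ft_force: [1.7, -0.4, 1.2]
opening: 0.0858
pos [0.4499 0.1608 0.1983] t 18.83 open 0.0858 F [ 1.7 -0.4  1.2]
xyz [-0.1726  0.2748  0.0152] a [ 0.012 -0.004  0.   ] rows 4.7
```

```bash
python3 -m jog '[{"gripper":-1,"x":-0.02,"y":0.03,"z":0,"ax":0.012,"ay":0,"az":0},{"gripper":-1,"x":-0.05,"y":0.08,"z":0,"ax":0.012,"ay":0,"az":0},{"gripper":-1,"x":-0.085,"y":0.135,"z":0,"ax":0.012,"ay":0,"az":0},{"gripper":-1,"x":-0.12,"y":0.19,"z":0,"ax":0.012,"ay":0,"az":0},{"gripper":-1,"x":-0.15,"y":0.24,"z":0,"ax":0.012,"ay":0,"az":0},{"gripper":-1,"x":-0.172,"y":0.274,"z":0,"ax":0.012,"ay":0,"az":0},{"gripper":-1,"x":-0.172,"y":0.274,"z":0,"ax":0.012,"ay":0,"az":0},{"gripper":-1,"x":-0.172,"y":0.274,"z":0,"ax":0.012,"ay":0,"az":0}]';python3 - <<'E'
from h import *
s=state();c=capture('wrist');W=cloud(c,wristT(s,c));cv2.imwrite('pics/w5.png',c['img'])
def r(n,x,y,z0,z1,d=.035):
  m=(W[...,2]>z0)&(W[...,2]<z1)&(abs(W[...,0]-x)<d)&(abs(W[...,1]-y)<d)
  p=W[m];print(n,len(p),((p.min(0)+p.max(0))/2).round(4),np.ptp(p,axis=0).round(4)) if len(p) else print(n,0)
r('cap',.6148,.0573,.112,.13,.025);r('tin',.4445,.0786,.085,.095)
r('eraser',.4478,.1586,.025,.035)
E
python3 go.py .6148 .0573 .055
```

```text
clock: 19.5
ee_pos: [0.6147, 0.0568, 0.1979]
eef_rot: [0.708, 0.707, 0.0, -0.002]
ft_force: [-0.1, 0.6, -0.4]
opening: 0.0855
cap 1510 [0.6167 0.0552 0.1185] [0.0248 0.0253 0.0129]
tin 5305 [0.4464 0.0767 0.0884] [0.0582 0.0565 0.0067]
eraser 1545 [0.4562 0.1645 0.0287] [0.0343 0.0577 0.0074]
pos [0.614  0.0576 0.1984] t 19.55 open 0.0853 F [ 0.5  1.  -0.7]
xyz [-0.0012  0.0017  0.239 ] a [-0.003 -0.005 -0.001] rows 3.4
```

View pics/w5.png

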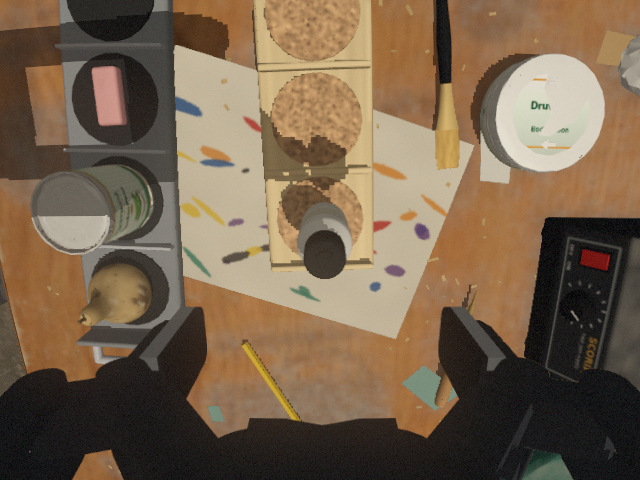

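The three placed things sit well in their bays: eraser (110,95), tin and gourd standing. The bottle cap is at (325,255), and both measurements agree to 2 mm. I'm descending on the bottle.

```bash
python3 -m jog '[{"gripper":-1,"x":-0.002,"y":0.003,"z":0.02,"ax":0,"ay":-0.005,"az":0},{"gripper":-1,"x":-0.002,"y":0.003,"z":0.05,"ax":0,"ay":-0.005,"az":0},{"gripper":-1,"x":-0.002,"y":0.003,"z":0.1,"ax":0,"ay":-0.005,"az":0},{"gripper":-1,"x":-0.002,"y":0.003,"z":0.15,"ax":0,"ay":-0.005,"az":0},{"gripper":-1,"x":-0.002,"y":0.003,"z":0.19,"ax":0,"ay":-0.005,"az":0},{"gripper":-1,"x":-0.002,"y":0.003,"z":0.22,"ax":0,"ay":-0.005,"az":0},{"gripper":-1,"x":-0.002,"y":0.003,"z":0.238,"ax":0,"ay":-0.005,"az":0},{"gripper":-1,"x":-0.002,"y":0.003,"z":0.238,"ax":0,"ay":-0.005,"az":0}]';python3 go.py .6155 .0565 .055
```

```text
clock: 20.22
ee_pos: [0.6132, 0.0576, 0.0527]
eef_rot: [0.707, 0.707, -0.002, -0.002]
ft_force: [-0.9, 0.1, 1.1]
opening: 0.0856
pos [0.6132 0.0576 0.0527] t 20.22 open 0.0856 F [-0.9  0.1  1.1]
xyz [-0.0019  0.0039 -0.0038] a [-0.013 -0.     0.002] rows 0.1
```

```bash
python3 -m jog '[{"gripper":-0.6,"x":0,"y":0,"z":0,"ax":0,"ay":0,"az":0},{"gripper":-0.3,"x":0,"y":0,"z":0,"ax":0,"ay":0,"az":0},{"gripper":-0.1,"x":0,"y":0,"z":0,"ax":0,"ay":0,"az":0},{"gripper":0.0,"x":0,"y":0,"z":0,"ax":0,"ay":0,"az":0},{"gripper":0.1,"x":0,"y":0,"z":0,"ax":0,"ay":0,"az":0},{"gripper":0.2,"x":0,"y":0,"z":0,"ax":0,"ay":0,"az":0},{"gripper":1,"x":0,"y":0,"z":0,"ax":0,"ay":0,"az":0},{"gripper":1,"x":0,"y":0,"z":0,"ax":0,"ay":0,"az":0}]'; python3 go.py .6155 .0565 .2
```

```text
clock: 20.88
ee_pos: [0.6141, 0.0576, 0.054]
eef_rot: [0.707, 0.707, -0.001, -0.001]
ft_force: [0.2, 0.6, 4.4]
opening: 0.0361
pos [0.6141 0.0576 0.054 ] t 20.88 open 0.0361 F [0.2 0.6 4.4]
xyz [-0.0018  0.0014 -0.2433] a [-0.008 -0.001  0.002] rows 3.5
```

```bash
python3 -m jog '[{"gripper":1,"x":0,"y":0,"z":-0.01,"ax":0,"ay":0,"az":0},{"gripper":1,"x":0,"y":0,"z":-0.03,"ax":0,"ay":0,"az":0},{"gripper":1,"x":0,"y":0,"z":-0.06,"ax":0,"ay":0,"az":0},{"gripper":1,"x":0,"y":0,"z":-0.1,"ax":0,"ay":0,"az":0},{"gripper":1,"x":0,"y":0,"z":-0.14,"ax":0,"ay":0,"az":0},{"gripper":1,"x":0,"y":0,"z":-0.17,"ax":0,"ay":0,"az":0},{"gripper":1,"x":0,"y":0,"z":-0.19,"ax":0,"ay":0,"az":0},{"gripper":1,"x":0,"y":0,"z":-0.19,"ax":0,"ay":0,"az":0}]';python3 go.py .4508 .2388 .165
```

```text
clock: 21.55
ee_pos: [0.6162, 0.0576, 0.1723]
eef_rot: [0.707, 0.707, 0.001, 0.001]
ft_force: [1.0, 0.1, 0.5]
opening: 0.0359
pos [0.6162 0.0576 0.1723] t 21.55 open 0.0359 F [1.  0.1 0.5]
xyz [ 0.3022 -0.2754  0.0115] a [ 0.006 -0.     0.002] rows 5.9
```

```bash
python3 -m jog '[{"gripper":1,"x":0.018,"y":-0.016,"z":0,"ax":0,"ay":0,"az":0},{"gripper":1,"x":0.05,"y":-0.046,"z":0,"ax":0.006,"ay":0,"az":0},{"gripper":1,"x":0.095,"y":-0.087,"z":0,"ax":0.006,"ay":0,"az":0},{"gripper":1,"x":0.14,"y":-0.128,"z":0,"ax":0.006,"ay":0,"az":0},{"gripper":1,"x":0.185,"y":-0.169,"z":0,"ax":0.006,"ay":0,"az":0},{"gripper":1,"x":0.23,"y":-0.21,"z":0,"ax":0.006,"ay":0,"az":0},{"gripper":1,"x":0.275,"y":-0.25,"z":0,"ax":0.006,"ay":0,"az":0},{"gripper":1,"x":0.302,"y":-0.2754,"z":0.02,"ax":0.006,"ay":0,"az":0}]';python3 go.py .4508 .2388 .055
```

```text
clock: 22.22
ee_pos: [0.448, 0.2415, 0.1605]
eef_rot: [0.706, 0.708, 0.001, -0.001]
ft_force: [0.8, 0.9, -1.0]
opening: 0.036
pos [0.448  0.2415 0.1605] t 22.22 open 0.036 F [ 0.8  0.9 -1. ]
xyz [-0.0049  0.0047  0.1758] a [ 0.    -0.005  0.007] rows 2.5
```

```bash
python3 -m jog '[{"gripper":1,"x":-0.005,"y":0.0047,"z":0.03,"ax":0,"ay":-0.005,"az":0.007},{"gripper":1,"x":-0.005,"y":0.0047,"z":0.06,"ax":0,"ay":-0.005,"az":0.007},{"gripper":1,"x":-0.005,"y":0.0047,"z":0.09,"ax":0,"ay":-0.005,"az":0.007},{"gripper":1,"x":-0.005,"y":0.0047,"z":0.12,"ax":0,"ay":-0.005,"az":0.007},{"gripper":1,"x":-0.005,"y":0.0047,"z":0.145,"ax":0,"ay":-0.005,"az":0.007},{"gripper":1,"x":-0.005,"y":0.0047,"z":0.162,"ax":0,"ay":-0.005,"az":0.007},{"gripper":1,"x":-0.005,"y":0.0047,"z":0.172,"ax":0,"ay":-0.005,"az":0.007},{"gripper":1,"x":-0.005,"y":0.0047,"z":0.173,"ax":0,"ay":-0.005,"az":0.007}]';python3 go.py .4508 .2388 .0542
```

```text
clock: 22.88
ee_pos: [0.4494, 0.2386, 0.0551]
eef_rot: [0.707, 0.707, -0.001, -0.001]
ft_force: [0.1, -0.7, -0.9]
opening: 0.0357
pos [0.4494 0.2386 0.0551] t 22.88 open 0.0357 F [ 0.1 -0.7 -0.9]
xyz [0.0004 0.0023 0.0014] a [-0.006  0.002  0.   ] rows 0.0
```

```bash
python3 -m jog '[{"gripper":1,"x":0,"y":0.0015,"z":0.001,"ax":-0.006,"ay":0,"az":0},{"gripper":1,"x":0,"y":0.0015,"z":0.002,"ax":-0.006,"ay":0,"az":0},{"gripper":1,"x":0,"y":0.0015,"z":0.003,"ax":-0.006,"ay":0,"az":0},{"gripper":1,"x":0,"y":0.0015,"z":0.003,"ax":-0.006,"ay":0,"az":0},{"gripper":1,"x":0,"y":0.0015,"z":0.003,"ax":-0.006,"ay":0,"az":0}]';python3 go.py .4508 .2388 .0542
```

```text
clock: 23.3
ee_pos: [0.4507, 0.2388, 0.0541]
eef_rot: [0.707, 0.707, 0.0, 0.001]
ft_force: [-0.5, 0.0, 1.7]
opening: 0.036
pos [0.4507 0.2388 0.0541] t 23.3 open 0.036 F [-0.5  0.   1.7]
xyz [ 0.      0.0001 -0.0002] a [0.002 0.001 0.   ] rows 0.0
```

```bash
python3 -m jog '[{"gripper":0.1,"x":0,"y":0,"z":0,"ax":0,"ay":0,"az":0},{"gripper":-0.1,"x":0,"y":0,"z":0,"ax":0,"ay":0,"az":0},{"gripper":-0.3,"x":0,"y":0,"z":0,"ax":0,"ay":0,"az":0},{"gripper":-0.6,"x":0,"y":0,"z":0,"ax":0,"ay":0,"az":0},{"gripper":-1,"x":0,"y":0,"z":0,"ax":0,"ay":0,"az":0},{"gripper":-1,"x":0,"y":0,"z":0,"ax":0,"ay":0,"az":0},{"gripper":-1,"x":0,"y":0,"z":-0.03,"ax":0,"ay":0,"az":0},{"gripper":-1,"x":0,"y":0,"z":-0.08,"ax":0,"ay":0,"az":0}]'; python3 -m jog '[{"gripper":-1,"x":0,"y":0,"z":-0.05,"ax":0,"ay":0,"az":0},{"gripper":-1,"x":0,"y":0,"z":-0.1,"ax":0,"ay":0,"az":0},{"gripper":-1,"x":0,"y":0,"z":-0.15,"ax":0,"ay":0,"az":0},{"gripper":-1,"x":0,"y":0,"z":-0.2,"ax":0,"ay":0,"az":0},{"gripper":-1,"x":0,"y":0,"z":-0.2,"ax":0,"ay":0,"az":0}]'; python3 go.py .33 -.3 .22
```

```text
clock: 23.97
ee_pos: [0.4478, 0.2376, 0.0985]
eef_rot: [0.707, 0.707, -0.004, -0.001]
ft_force: [0.9, 0.0, 0.4]
opening: 0.0853
clock: 24.38
ee_pos: [0.4517, 0.2393, 0.2263]
eef_rot: [0.707, 0.707, 0.002, 0.001]
ft_force: [0.8, 0.4, 2.2]
opening: 0.0857
pos [0.4517 0.2393 0.2263] t 24.38 open 0.0857 F [0.8 0.4 2.2]
xyz [-0.8988 -0.2028  0.0084] a [ 0.01  -0.002  0.   ] rows 13.3
```

```bash
python3 -m jog '[{"gripper":-1,"x":-0.9,"y":-0.2,"z":0,"ax":0,"ay":0,"az":0},{"gripper":-1,"x":-0.9,"y":-0.2,"z":0,"ax":0,"ay":0,"az":0},{"gripper":-1,"x":-0.9,"y":-0.2,"z":0,"ax":0,"ay":0,"az":0},{"gripper":-1,"x":-0.9,"y":-0.2,"z":0,"ax":0,"ay":0,"az":0},{"gripper":-1,"x":-0.9,"y":-0.2,"z":0,"ax":0,"ay":0,"az":0},{"gripper":-1,"x":-0.9,"y":-0.2,"z":0,"ax":0,"ay":0,"az":0},{"gripper":-1,"x":-0.9,"y":-0.2,"z":0,"ax":0,"ay":0,"az":0},{"gripper":-1,"x":-0.9,"y":-0.2,"z":0,"ax":0,"ay":0,"az":0}]'; python3 -m jog '[{"gripper":-1,"x":-0.35,"y":-0.08,"z":0,"ax":0,"ay":0,"az":0},{"gripper":-1,"x":-0.35,"y":-0.08,"z":0,"ax":0,"ay":0,"az":0},{"gripper":-1,"x":-0.35,"y":-0.08,"z":0,"ax":0,"ay":0,"az":0},{"gripper":-1,"x":-0.35,"y":-0.08,"z":0,"ax":0,"ay":0,"az":0},{"gripper":-1,"x":-0.35,"y":-0.08,"z":0,"ax":0,"ay":0,"az":0},{"gripper":-1,"x":-0.35,"y":-0.08,"z":0,"ax":0,"ay":0,"az":0},{"gripper":-1,"x":-0.35,"y":-0.08,"z":0,"ax":0,"ay":0,"az":0}]'
python3 - <<'E'
from h import *
c=capture('top');W=cloud(c);img=c['img']
h=cv2.cvtColor(img,cv2.COLOR_BGR2HSV)
A=np.array([.4464,.1183]);a=-.04;Q=np.array([[np.cos(a),-np.sin(a)],[np.sin(a),np.cos(a)]])
def r(n,x,y,z0,z1,d=.037,k=None):
  m=(W[...,2]>z0)&(W[...,2]<z1)&(abs(W[...,0]-x)<d)&(abs(W[...,1]-y)<d)
  if k is not None:m&=k
  p=W[m]
  if not len(p):print(n,0);return
  q=(p.min(0)+p.max(0))/2;print(n,len(p),'world',q.round(4),'ext',np.ptp(p,axis=0).round(4),'in rack',((q[:2]-A)@Q).round(4))
r('bottle body',.4506,.2382,.04,.095);r('bottle cap',.4506,.2382,.108,.13)
r('eraser',.4478,.1583,.02,.04,.037,((h[...,0]>165)|(h[...,0]<6))&(h[...,1]>60))
r('tin',.4445,.0783,.082,.1)
r('gourd belly',.4411,-.0015,.035,.06);r('gourd top',.4411,-.0015,.08,.1)
cv2.imwrite('pics/crop2.png',cv2.resize(img[150:310,210:450],None,fx=3.3,fy=3.3,interpolation=cv2.INTER_CUBIC))
E
python3 go.py .33 -.3 .22
```

```text
clock: 25.05
ee_pos: [0.377, -0.0892, 0.2223]
eef_rot: [0.707, 0.707, 0.002, 0.002]
ft_force: [0.7, -1.4, -1.0]
opening: 0.0853
clock: 25.63
ee_pos: [0.328, -0.3014, 0.2209]
eef_rot: [0.709, 0.705, 0.002, 0.001]
ft_force: [0.5, 0.6, -1.1]
opening: 0.0855
bottle body 177 world [0.4507 0.238  0.0687] ext [0.0366 0.0372 0.0526] in rack [-0.0005  0.1197]
bottle cap 187 world [0.451  0.2377 0.1168] ext [0.0251 0.0247 0.0177] in rack [-0.0002  0.1195]
eraser 266 world [0.4478 0.1607 0.0275] ext [0.027  0.0478 0.0149] in rack [-0.0003  0.0425]
tin 816 world [0.4447 0.0795 0.0878] ext [0.0564 0.0553 0.0114] in rack [-0.0002 -0.0389]
gourd belly 452 world [4.407e-01 3.000e-04 4.750e-02] ext [0.0491 0.0494 0.0243] in rack [-0.0009 -0.1182]
gourd top 51 world [0.4398 0.0016 0.0873] ext [0.0129 0.0132 0.0142] in rack [-0.0019 -0.1169]
pos [ 0.3286 -0.2996  0.2211] t 25.68 open 0.0855 F [-0.8  0.7  0.8]
xyz [-0.0007  0.0023  0.0019] a [ 0.01  -0.005 -0.004] rows 0.0
```

View pics/crop2.png

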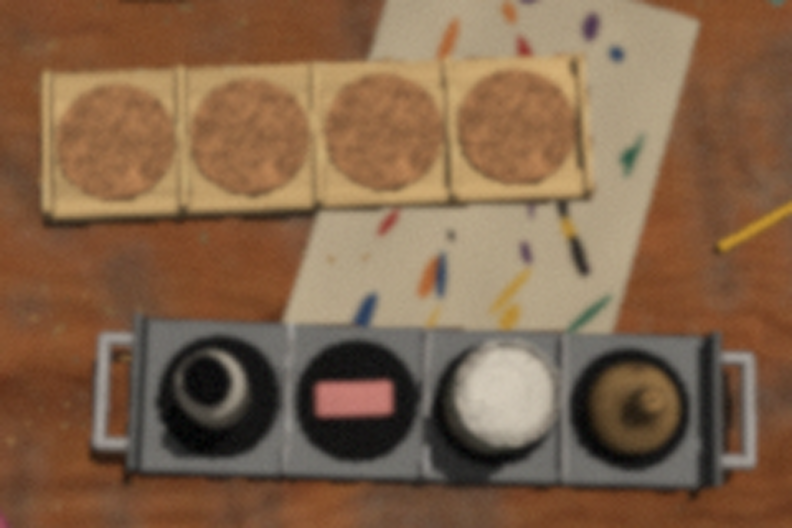

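The order is now bottle, eraser, tin, gourd from the left. All four are centred within 3 mm and upright, and the arm is clear of everything.

```bash
python3 -c "from workcell import *; print(finish_job())"
```

```text
the job is handed in; nothing more can be done
None
```

I moved all four things into the new rack in reverse order, so from the left it now reads bottle, eraser, tin, gourd. I handed the job in at about 26 s of the 102 s allowed; `finish_job()` gives no verdict.

- **Last check from the top camera:** each thing is within about 3 mm of its bay centre along and across the rack, against the 14 mm allowed. The bottle, tin and gourd are upright, the eraser is flat, and the arm was clear of the rack.
- **Gourd grip:** my first grip pressed down with 4.5 N, so I opened and gripped again 4 mm lower before lifting.
- **Readings that disagreed:** two mid-job camera checks were no use. The arm hid the tin in the first. In the second, the area measured around the eraser was too wide and put it about 8 mm off. The final view, with the arm out of the way, put both within 3 mm.

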